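Start the bench grinder in the safe order

TASK

Get the bench grinder going in the safe order: first press the big mushroom stop button on the starter box fully in and let it spring back, then switch on the mains by pressing the raised end of the wide rocker on the switch box fully down, and last press the small start button on the starter box fully in and let it go. Do not press stop again once the mains is on, leave the narrow lamp rocker switched on as it is, and leave the things standing and lying on the bench where they are.

Things in the scene. Friction and masses are not known exactly. Their poses are not given: they have to be found in the camera images.
- starter_box: Grey motor starter box screwed to the bench, 100 x 170 mm and 55 mm high (x, y, z), lying flat at any yaw. Origin at the centre of its underside, z up. It carries two round black push buttons on its top, 90 mm apart along its y: the mushroom stop button at y = +45 mm and the small start button at y = -45 mm.
- switch_box: Grey plastic switch box screwed to the bench, 130 x 180 mm and 45 mm high (x, y, z). Origin at the centre of its underside, z up, x roughly away from the robot. It carries two white rockers, 64 mm long along x, 12 mm thick, pivoting at mid-length on axes parallel to y, 55 mm above the bench: the wide mains rocker (60 mm) at y = +35 mm and the narrow lamp rocker (30 mm) at y = -50 mm.
- stop_top (a point): Centre of the top of the mushroom stop button, 87 mm above the bench at rest. Its head is 42 mm across (the flat top 26 mm) and stands 32 mm proud of the box. Moves down with the button.
- start_top (a point): Centre of the flat top of the small start button, 26 mm across, 71 mm above the bench at rest, 16 mm proud of the box; it stands in a steel collar 42 mm across and 6 mm high, and still stands 4 mm above the collar when fully in. Moves down with the button.
- mains_on_end (a point): The place to press on the wide mains rocker: on its top face, mid-width, 22 mm from its pivot towards its 'on' end (the box's +x end, the raised end while it is off). About 64 mm above the bench when off and 57 mm when on; it moves with the rocker.
- lamp_on_end (a point): The same place on the narrow lamp rocker, which is on at the start (this end is down). To be left alone.
- stop_button (a joint): How far the stop button is pressed: 0 out, 0.007 m fully in (at least 0.0055 counts). Springs back; starts to move at 1.8 N, about 6 N fully in.
- start_button (a joint): How far the start button is pressed: 0 out, 0.006 m fully in (at least 0.0045 counts). Springs back; starts to move at 1.8 N, about 6 N fully in.
- mains_rocker (a joint): Tilt of the wide mains rocker, rad: -0.16 off (its +x end raised), +0.16 on (its +x end down, against a stop). It stays where it is left; stiff, it takes about 4 N at the place to press.
- lamp_rocker (a joint): Tilt of the narrow lamp rocker, rad: same meaning; starts at about +0.16 (on) and must stay there.
- jar_mid (a point): Bystander: closed jar, 60 mm across and 95 mm high, standing upright; the point is its centre.
- can_mid (a point): Bystander: can, 64 mm across and 110 mm high, standing upright; the point is its centre.
- tape_mid (a point): Bystander: roll of tape lying flat, 100 mm across and 48 mm high; the point is its centre.
- wrench: Bystander: steel wrench 190 mm long lying on the bench; origin midway along its underside, x along its length.
There are look-alikes about, which are no part of the job. Leave any blue or orange look-alike of the starter_box alone.

How it is judged:
On the way, in this order (a step that is already met when the one before it is completed fails the run):
1. the stop button is pressed fully in while the mains is off (value of joint stop_button above 0.0055 m and value of joint mains_rocker below 0 rad), for 0.05 s.
2. the mains rocker is on, with the stop button out again (value of joint mains_rocker above 0.12 rad and value of joint stop_button below 0.002 m), for 0.1 s.
3. the start button is pressed fully in with the mains on (value of joint start_button above 0.0045 m and value of joint mains_rocker above 0.12 rad), for 0.05 s.
At the end, for the whole second after the job is handed in: The mains rocker is on (tilt above 0.12 rad), both push buttons are out again (within 1.5 mm), the lamp rocker is still on (above 0.08 rad) and the jar, can, tape and wrench are within 15 mm of where they started (value of joint mains_rocker above 0.12 rad and value of joint each of stop_button, start_button below 0.0015 m and value of joint lamp_rocker above 0.08 rad and distance of each of jar_mid, can_mid, tape_mid, wrench from where it was at the start of the episode below 0.015 m); the robot touches nothing.
It fails at once if the jar, can, tape or wrench is pushed, tipped, lifted or carried more than 15 mm from where it stood (distance of any of jar_mid, can_mid, tape_mid, wrench from where it was at the start of the episode above 0.015 m).
It fails at once if the narrow lamp rocker is switched off (value of joint lamp_rocker below 0.08 rad).
It fails at once if the start button is pressed (more than 3 mm) before the mains rocker is on (value of joint start_button above 0.003 m and value of joint mains_rocker below 0.1 rad).
It fails at once if the stop button is pressed (more than 3 mm) once the mains rocker is on (value of joint stop_button above 0.003 m and value of joint mains_rocker above 0.1 rad).
It also fails if it takes over 43 s, if anything falls off the work surface, if the arm or the gripper's body presses on something with over 40 N, if the wrist force passes 120 N, or if a joint passes its speed limit or range.

ROBOT

A 6-joint arm with a two-finger parallel gripper is mounted at the origin on the work surface. World frame = base frame: x ahead of the robot, y to its left, z up, the work surface at z = 0. Lengths are in m, angles in rad, forces in N, time in s.
With the tool pointing down it reaches from about 0.35 to 0.975 m from the base axis. Payload 4.9 kg.
Tool frame: the origin (TCP) lies midway between the tips of the shut fingers; the grasp point (between the pads) lies 19 mm behind it; z points along the fingers, y is the line along which they close (so a half turn about z gives the same grasp; the last joint's range is limited). The gripper opens to 85 mm and grips with 20 to 120 N. Pads are 22 mm wide; open, the fingers measure 114 mm over their backs; the gripper's body (76 mm by 85 mm) begins 54 mm behind the grasp point. The pads swing forward as they close: fully open they stand 13 mm farther back than shut.
Start: joints at [-1.457, 0.053, 1.613, -0, 1.476, -0.119], TCP at [0.144, -0.608, 0.231] pointing down, gripper open.
Joint ranges: [-3.01, 3.01], [-1.01, 2.22], [0.06, 2.58], [-1.02, 4.17], [0.09, 2.62], [-3.14, 3.14]. Speed limits (rad/s): [2.57, 2.57, 3.14, 3.14, 3.14, 3.14].

INTERFACE

Orientations are given as a unit quaternion [w, x, y, z].
In Python, from plant import state, grab_frame, job_done, cut_out, place_of gives the robot as it stands.
- The arm moves only by the tool jog_arm, never from a script. Its argument "motion" is text: rows parted by semicolons, each of 7 numbers parted by spaces: the opening in per cent of the stroke, from 0 (shut) to 100 (fully open), then the shift along the tool's x, y, z as a fraction of full scale, then the turn, a rotation vector about the tool's x, y, z as a fraction of full scale. A call has exactly 5 rows; each row is the pose to reach, as a shift and turn from the pose commanded when the call began, along the tool's axes at that moment; what a row does not reach only later rows make up. Full scale, the value 1, is 50 cm for a shift and 1.5 rad for a turn. A row lasts 1/8 s, in which the tool goes at most 62.5 mm and 10.7 degrees, less where a joint would pass 70% of its speed; a pose out of reach is approached as far as the arm can. A call with a number of a shift or a turn outside -1 to 1 is refused whole. A call with a gripper value outside its range is refused whole. The fingers move at their own pace and stop on an object; the grip force is fixed at half the most. Time passes only in rows, so rows that repeat a pose let the fingers close, or fill a call up. It gives the time, the measured TCP pose, the force, the opening and the grip force at its end, in the units of the state.
- state(): the state, without advancing time (a new reading comes with each control period).
- grab_frame(name): name is "side" or "top"; returns a dict with "color" (480x640x3 uint8, red, green, blue), "range_z" (480x640 float32, m along the optical axis (not along the pixel's ray), 0 where there is no reading), "intrinsics" (3x3 intrinsics, pixels), "world_from_camera" (4x4, takes a point from camera to world coordinates). Camera axes: x right, y up, looking along -z (the intrinsics and any distortion apply to the point x, -y, -z); pixel columns grow to the right and rows downward; lengths in m; the calibration is good to about 2 mm. A picture is of the moment at which its call begins.
- job_done(): hands the job in; it is judged then, once.
Trained networks look in the newest picture that a camera, given by its name, has taken for a name from the list of things; names that differ only in an ending like _2 or _b are one class to them, and where a whole thing is asked for, a point or a joint stands for the part that bears it (a point fixed in the world has none). Each returns a list of dicts, best first, with "p" (0 to 1); they miss things now and then, are a little off and sometimes report something else, mostly with a low value. They report only what shows in the picture. A call takes as long as a camera call. They do not tell look-alikes from the thing itself.
- cut_out(camera, thing): "pixels" (480x640 bool, what is visible of it).
- place_of(camera, thing): "at" ([x, y, z] in m, in world coordinates, good to about 4 mm: a listed point, or the origin of a listed thing).
The state is a dict: "time": time; "joint_pos": joint angles; "joint_vel": joint speeds; "joint_efforts": joint torques, N m; "tool_pos": TCP position; "tool_rot": TCP orientation; "contact_force": force on the tool from outside, world axes, zero at the start; "ft_torque": the same for the moment, N m; "gripper_width": opening from 0.0 (shut) to 1.0 (fully open); "grasp_force": force on a finger pad.
Only numpy, scipy, OpenCV 4.12 (cv2) and the standard library are available. Lean on these libraries where they do the work, as an engineer would, in place of code of your own. Each camera call takes 0.05 s, during which the arm holds its last target. There are 200 camera calls.

## Working session

There is one attempt and no reset: what is moved stays moved. The work goes in short steps, Python scripts to look and compute and a tool call to move; the robot and the scene stay as the last step left them, time stands still between calls to the robot, and variables do not carry over. Pictures are saved under pics/ and viewed, at most 10 in all, crops included, and the job is handed in when it is done.

Besides the shell and the picture viewer there is one more tool, called after "Call:" as name(argument=value, ...) on one line, values as JSON. jog_arm: Moves the arm, as the interface text tells. Shift numbers are shares of 50 cm and turn numbers shares of 1.5 rad, none past 1 either way. Its arguments: {"type":"object","properties":{"motion":{"type":"string"}},"required":["motion"]}

```bash
mkdir -p pics; cat > h.py <<'E'
import numpy as np, cv2
from plant import *
E
python3 - <<'E'
from h import *
s=state();print({k:np.round(v,3).tolist() for k,v in s.items()})
for c in("side","top"):
    f=grab_frame(c);cv2.imwrite(f"pics/{c}0.png",f["color"][...,::-1])
    print(c,np.round(f["world_from_camera"],3).tolist())
    for t in["starter_box","switch_box","stop_top","start_top","mains_on_end","lamp_on_end","jar_mid","can_mid","tape_mid","wrench"]:
        print(t,[(round(float(d["p"]),2),np.round(d["at"],3).tolist()) for d in place_of(c,t)[:4]])
E
```

```text
{'time': 0.0, 'joint_pos': [-1.457, 0.053, 1.614, 0.0, 1.476, -0.119], 'joint_vel': [-0.001, 0.001, 0.0, 0.0, -0.001, 0.0], 'joint_efforts': [0.002, -39.369, -37.017, 0.0, 0.007, 0.0], 'tool_pos': [0.144, -0.608, 0.23], 'tool_rot': [-0.001, 0.993, 0.116, 0.0], 'contact_force': [-0.282, -0.382, 0.001], 'ft_torque': [0.064, 0.032, 0.012], 'grasp_force': 0.0, 'gripper_width': 0.999}
side [[0.978, 0.121, -0.171, 0.38], [-0.209, 0.533, -0.82, -0.969], [-0.008, 0.837, 0.547, 0.727], [0.0, 0.0, 0.0, 1.0]]
starter_box [(0.85, [0.757, -0.39, -0.001]), (0.78, [0.32, -0.179, -0.003]), (0.58, [0.792, 0.128, 0.002])]
switch_box [(0.88, [0.557, 0.202, -0.002])]
stop_top [(0.7, [0.6, -0.216, 0.088]), (0.69, [0.364, -0.19, 0.087]), (0.62, [0.829, 0.108, 0.087]), (0.57, [0.798, -0.41, 0.087])]
start_top [(0.68, [0.277, -0.173, 0.073]), (0.61, [0.722, -0.364, 0.07]), (0.61, [0.743, 0.15, 0.069]), (0.48, [0.523, -0.173, 0.068])]
mains_on_end [(0.62, [0.553, 0.239, 0.066])]
lamp_on_end [(0.36, [0.554, 0.203, -0.002])]
jar_mid [(0.86, [0.389, 0.007, 0.048])]
can_mid [(0.58, [0.499, 0.431, 0.056])]
tape_m
[... 234 characters left out ...]
, -0.002]), (0.64, [0.756, -0.388, -0.002]), (0.62, [0.322, -0.177, -0.001]), (0.34, [0.558, 0.244, 0.064])]
switch_box [(0.63, [0.554, 0.202, 0.001]), (0.23, [0.498, 0.433, 0.056])]
stop_top [(0.72, [0.607, -0.212, 0.081]), (0.67, [0.364, -0.19, 0.085]), (0.6, [0.797, -0.417, 0.088]), (0.47, [0.825, 0.11, 0.086])]
start_top [(0.63, [0.721, -0.367, 0.074]), (0.6, [0.742, 0.148, 0.067]), (0.57, [0.52, -0.173, 0.074]), (0.41, [0.279, -0.17, 0.071])]
mains_on_end [(0.79, [0.557, 0.244, 0.064])]
lamp_on_end [(0.76, [0.597, 0.169, 0.059])]
jar_mid [(0.93, [0.387, 0.0, 0.046]), (0.2, [0.788, -0.048, -0.0])]
can_mid [(0.56, [0.498, 0.436, 0.055])]
tape_mid []
wrench [(0.83, [0.79, -0.046, -0.002])]
```

View pics/top0.png

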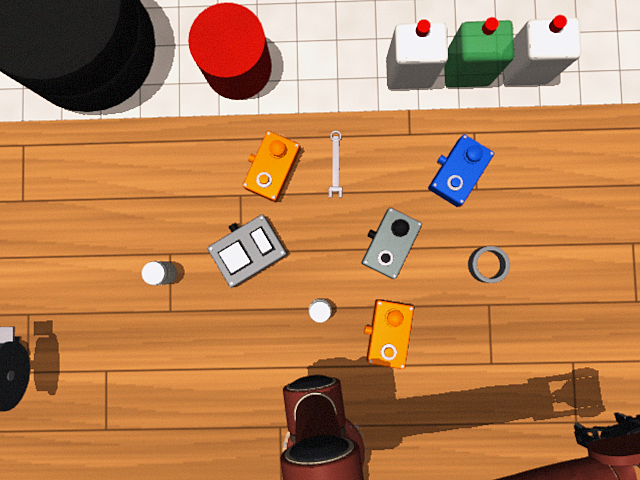

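View pics/side0.png

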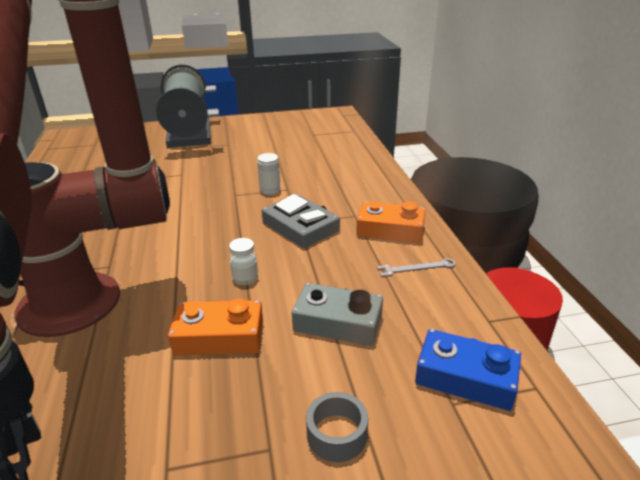

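The top view shows the grey starter box at (391,243), with its stop button at (400,227) and start button at (385,258). The switch box is at (247,250), with the wide rocker at (235,257). The orange and blue boxes are look-alikes. I'll refine these positions with depth.

```bash
cat >> h.py <<'E'
def cloud(f):
    K,T=f["intrinsics"],f["world_from_camera"];d=f["range_z"]
    v,u=np.mgrid[:480,:640];P=np.stack([(u-K[0,2])/K[0,0]*d,-(v-K[1,2])/K[1,1]*d,-d],-1)
    return P@T[:3,:3].T+T[:3,3]
def tomove(p):
    "tool-frame shift fractions from the present pose to p"
    from scipy.spatial.transform import Rotation as R
    s=state();w,x,y,z=s["tool_rot"]
    return np.round(R.from_quat([x,y,z,w]).inv().apply(np.array(p)-s["tool_pos"])/0.5,4)
E
python3 - <<'E'
from h import *
for c in("top","side"):
    f=grab_frame(c);W=cloud(f);g=f["color"].astype(int);m=g.max(-1);X,Y,Z=W[...,0],W[...,1],W[...,2]
    def blob(n,k):
        P=W[k&(f["range_z"]>0)]; lo,hi=P.min(0),P.max(0)
        print(c,n,len(P),"med",np.round(np.median(P,0),4),"mid",np.round((lo+hi)/2,4),"ext",np.round(hi-lo,3)); return P
    near=lambda x,y,r:np.hypot(X-x,Y-y)<r
    blob("stop",near(.604,-.213,.035)&(m<70)&(Z>.075))
    blob("start",near(.5215,-.173,.020)&(m<70)&(Z>.06))
    for n,x,y in(("mains",.54,.233),("lamp",.578,.158)):
        P=blob(n,near(x,y,.045)&(g.min(-1)>190)&(Z>.045)&(Z<.08))
        r=cv2.minAreaRect(P[:,:2].astype(np.float32)*1000);print(r)
        print("plane",np.linalg.lstsq(np.c_[P[:,:2]-P[:,:2].mean(0),np.ones(len(P))],P[:,2],rcond=None)[0].round(3))
for p in((.604,-.214,.14),(.557,.243,.14),(.5215,-.173,.14)):print(tomove(p))
E
```

```text
top stop 189 med [ 0.6028 -0.2138  0.0839] mid [ 0.6043 -0.2145  0.0837] ext [0.04  0.037 0.017]
top start 62 med [ 0.5227 -0.1716  0.0698] mid [ 0.5226 -0.172   0.0691] ext [0.021 0.022 0.016]
top mains 519 med [0.5355 0.2304 0.0593] mid [0.5366 0.2316 0.0586] ext [0.078 0.08  0.026]
((535.2444458007812, 231.71237182617188), (62.45857238769531, 62.13812255859375), 30.06120491027832)
plane [0.135 0.054 0.059]
top lamp 248 med [0.5788 0.1575 0.0596] mid [0.5792 0.1557 0.0579] ext [0.065 0.053 0.023]
((579.9766235351562, 154.42868041992188), (62.173221588134766, 37.81235885620117), 28.640750885009766)
plane [-0.116 -0.076  0.059]
side stop 203 med [ 0.599  -0.2218  0.0857] mid [ 0.6001 -0.2182  0.0824] ext [0.034 0.033 0.014]
side start 84 med [ 0.524  -0.1782  0.0708] mid [ 0.5247 -0.173   0.069 ] ext [0.021 0.023 0.012]
side mains 289 med [0.5345 0.2293 0.0617] mid [0.5357 0.2345 0.0621] ext [0.077 0.087 0.014]
((532.8140258789062, 232.47500610351562), (65.84123992919922, 65.37248992919922), 33.80073928833008)
plane [0.126 0.059 0.062]
side lamp 125 med [0.5767 0.1585 0.0617] mid [0.5776 0.1674 0.0579] ext [0.063 0.066 0.022]
((571.8783569335938, 168.35940551757812), (61.39870071411133, 53.792110443115234), 29.9184627532959)
plane [-0.055 -0.22   0.061]
[ 1.0767 -0.5548  0.1826]
[ 1.1961 -1.4659  0.1826]
[ 0.935  -0.6727  0.1826]
```

Call:
jog_arm(motion="0 0.11 -0.055 0.01 0 0 0; 0 0.22 -0.11 0.03 0 0 0; 0 0.33 -0.17 0.05 0 0 0; 0 0.44 -0.23 0.07 0 0 0; 0 0.54 -0.28 0.09 0 0 0")

```text
time: 1.82
tool_pos: [0.376, -0.4081, 0.1864]
tool_rot: [0.0, 0.993, 0.116, 0.0]
contact_force: [-0.2, -0.5, -0.6]
gripper_width: 0.004
grasp_force: 0.0
```

Call:
jog_arm(motion="0 0.11 -0.055 0.02 0 0 0; 0 0.22 -0.11 0.04 0 0 0; 0 0.33 -0.17 0.06 0 0 0; 0 0.44 -0.22 0.08 0 0 0; 0 0.535 -0.275 0.09 0 0 0")

```text
time: 2.45
tool_pos: [0.6045, -0.2124, 0.1407]
tool_rot: [-0.0, 0.993, 0.116, -0.0]
contact_force: [0.1, 0.1, 0.5]
gripper_width: 0.002
grasp_force: 0.0
```

```bash
python3 - <<'E'
from h import *
s=state();print(s["time"],s["tool_pos"],s["tool_rot"],s["contact_force"],s["joint_pos"],s["gripper_width"])
for p in((.6035,-.2145,.10),(.6035,-.2145,.078)):print(tomove(p))
f=grab_frame("side");i=f["color"][150:400,200:480,::-1];cv2.imwrite("pics/s1.png",cv2.resize(i,None,fx=2,fy=2))
E
```

```text
2.45 [ 0.60452723 -0.2124237   0.14067754] [-5.99536160e-05  9.93202520e-01  1.16398958e-01 -1.85135752e-04] [0.12365416 0.08695615 0.5066061 ] [-4.53927277e-01  1.58464068e-01  1.65399725e+00 -1.02038668e-04
  1.32950772e+00  8.83566615e-01] 0.002477027908808505
[-0.0029  0.0036  0.0814]
[-0.0029  0.0036  0.1254]
```

View pics/s1.png

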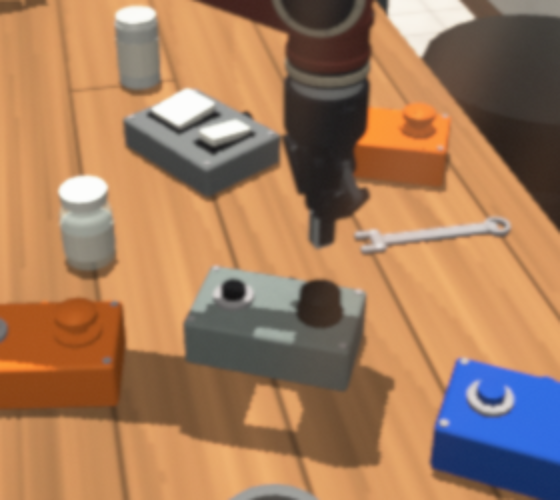

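The shut fingers (320,245) stand right above the stop button (320,300), so I'll press it now.

Call:
jog_arm(motion="0 -0.003 0.0036 0.06 0 0 0; 0 -0.003 0.0036 0.1 0 0 0; 0 -0.003 0.0036 0.125 0 0 0; 0 -0.003 0.0036 0.125 0 0 0; 0 -0.003 0.0036 0.125 0 0 0")

```text
time: 3.12
tool_pos: [0.6022, -0.2163, 0.0802]
tool_rot: [-0.0, 0.993, 0.116, 0.0]
contact_force: [-2.4, 2.8, 5.8]
gripper_width: -0.002
grasp_force: 2.8
```

Call:
jog_arm(motion="0 0 0 0.006 0 0 0; 0 0 0 0.008 0 0 0; 0 0 0 0.008 0 0 0; 0 0 0 0.008 0 0 0; 0 0 0 0.008 0 0 0")

```text
time: 3.75
tool_pos: [0.6025, -0.2165, 0.0798]
tool_rot: [-0.0, 0.993, 0.116, 0.0]
contact_force: [-10.0, 6.8, 21.0]
gripper_width: 0.002
grasp_force: 10.3
```

The force is up to 21 N with no further travel, so the button is fully in. Next I lift and go to the mains rocker.

Call:
jog_arm(motion="0 0 0 -0.04 0 0 0; 0 0 0 -0.12 0 0 0; 0 0 0 -0.2 0 0 0; 0 0 -0.1 -0.2 0 0 0; 0 0 -0.2 -0.2 0 0 0")

```text
time: 4.38
tool_pos: [0.5791, -0.1189, 0.1762]
tool_rot: [0.0, 0.993, 0.115, 0.001]
contact_force: [-0.4, 0.5, 0.6]
gripper_width: -0.0
grasp_force: 0.0
```

```bash
python3 - <<'E'
from h import *
s=state();print(s["time"],s["tool_pos"],s["contact_force"])
for p in((.557,.243,.12),):print(tomove(p))
print(place_of("side","stop_top")[:3])
E
```

```text
4.375 [ 0.57909362 -0.11890303  0.17615618] [-0.4099186   0.49642703  0.59525919]
[ 0.1221 -0.7149  0.1117]
[{'at': [0.7955, -0.4103, 0.0856], 'p': 0.88}, {'at': [0.3677, -0.1876, 0.0866], 'p': 0.74}, {'at': [0.8243, 0.1059, 0.0858], 'p': 0.57}]
```

Call:
jog_arm(motion="0 0.02 -0.12 0 0 0 -0.05; 0 0.04 -0.24 0 0 0 -0.1; 0 0.06 -0.36 0 0 0 -0.15; 0 0.08 -0.48 0.02 0 0 -0.17; 0 0.1 -0.59 0.06 0 0 -0.17")

```text
time: 5.05
tool_pos: [0.5605, 0.1813, 0.1462]
tool_rot: [0.0, 0.97, 0.241, 0.002]
contact_force: [0.6, 0.0, -0.1]
gripper_width: 0.002
grasp_force: 0.0
```

```bash
python3 - <<'E'
from h import *
s=state();print(s["time"],s["tool_pos"],s["contact_force"])
for p in((.557,.243,.09),(.557,.243,.055)):print(tomove(p))
E
```

```text
5.05 [0.56045507 0.18134398 0.14620924] [ 0.61487895  0.00224841 -0.06708689]
[ 0.0513 -0.1123  0.1125]
[ 0.051  -0.1124  0.1825]
```

Call:
jog_arm(motion="0 0.025 -0.06 0.02 0 0 0; 0 0.051 -0.112 0.05 0 0 0; 0 0.051 -0.112 0.1 0 0 0; 0 0.051 -0.112 0.112 0 0 0; 0 0.051 -0.112 0.112 0 0 0")

```text
time: 5.68
tool_pos: [0.556, 0.2405, 0.0887]
tool_rot: [0.0, 0.971, 0.241, -0.0]
contact_force: [0.2, 0.0, -0.1]
gripper_width: 0.001
grasp_force: 0.0
```

```bash
python3 - <<'E'
from h import *
s=state();print(s["time"],s["tool_pos"],s["contact_force"])
for p in((.557,.243,.055),):print(tomove(p))
f=grab_frame("side");i=f["color"][120:300,200:420,::-1];cv2.imwrite("pics/s2.png",cv2.resize(i,None,fx=3,fy=3))
E
```

```text
5.675 [0.55595261 0.24047793 0.0887196 ] [ 0.21142342  0.03578391 -0.11528131]
[ 0.0043 -0.0035  0.0674]
```

View pics/s2.png

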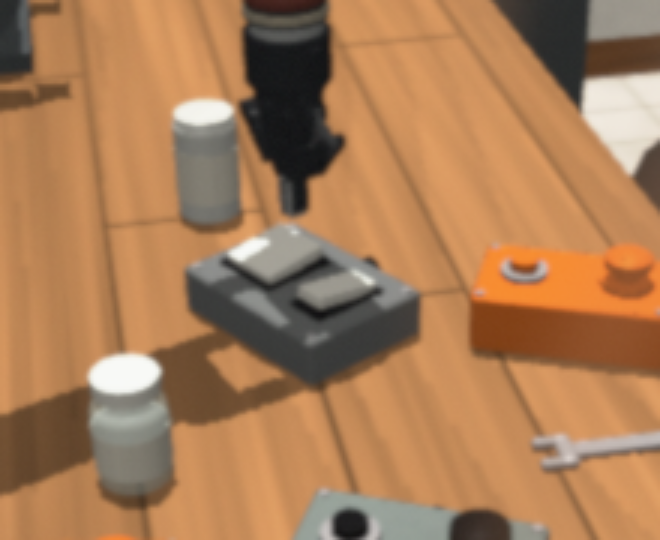

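The fingertip (295,213) is above the far, raised end of the wide rocker, so I'll press down here.

Call:
jog_arm(motion="0 0.004 -0.003 0.03 0 0 0; 0 0.004 -0.003 0.045 0 0 0; 0 0.004 -0.003 0.055 0 0 0; 0 0.004 -0.003 0.062 0 0 0; 0 0.004 -0.003 0.062 0 0 0")

```text
time: 6.35
tool_pos: [0.5581, 0.2439, 0.0587]
tool_rot: [-0.0, 0.97, 0.242, 0.001]
contact_force: [3.0, 2.1, 2.7]
gripper_width: 0.0
grasp_force: 1.6
```

Call:
jog_arm(motion="0 0 0 0.004 0 0 0; 0 0 0 0.008 0 0 0; 0 0 0 0.01 0 0 0; 0 0 0 0.01 0 0 0; 0 0 0 0.01 0 0 0")

```text
time: 6.98
tool_pos: [0.5585, 0.244, 0.0576]
tool_rot: [-0.0, 0.97, 0.242, 0.001]
contact_force: [-6.2, -1.1, 21.4]
gripper_width: -0.003
grasp_force: 10.2
```

It's at the hard stop. I lift and go to the start button.

Call:
jog_arm(motion="0 0 0 -0.04 0 0 0; 0 0 0 -0.12 0 0 0; 0 0 0 -0.2 0 0 0; 0 0 0.1 -0.2 0 0 0; 0 0 0.22 -0.2 0 0 0")

```text
time: 7.6
tool_pos: [0.6084, 0.1458, 0.1533]
tool_rot: [0.0, 0.97, 0.243, -0.0]
contact_force: [0.8, -0.2, 0.1]
gripper_width: 0.001
grasp_force: 0.0
```

```bash
python3 - <<'E'
from h import *
s=state();print(s["time"],s["tool_pos"],s["contact_force"])
print(tomove((.5225,-.1725,.13)))
f=grab_frame("top");W=cloud(f);g=f["color"].astype(int)
for n,x,y in(("mains",.54,.233),("lamp",.578,.158)):
    P=W[(np.hypot(W[...,0]-x,W[...,1]-y)<.035)&(g.min(-1)>150)&(W[...,2]>.05)&(W[...,2]<.08)]
    print(n,len(P),np.linalg.lstsq(np.c_[P[:,:2]-P[:,:2].mean(0),np.ones(len(P))],P[:,2],rcond=None)[0].round(3))
E
```

```text
7.6 [0.6083675  0.14583492 0.1532778 ] [ 0.84752769 -0.17327794  0.09107341]
[-0.4513  0.4808  0.0467]
mains 275 [-0.139 -0.124  0.06 ]
lamp 105 [-0.166 -0.081  0.061]
```

The rocker plane has flipped, so the mains is on, and the lamp rocker is still on.

Call:
jog_arm(motion="0 -0.08 0.085 0 0 0 0; 0 -0.16 0.17 0 0 0 0; 0 -0.24 0.25 0 0 0 0; 0 -0.32 0.34 0 0 0 0; 0 -0.4 0.42 0.02 0 0 0")

```text
time: 8.28
tool_pos: [0.5294, -0.1348, 0.1431]
tool_rot: [0.0, 0.97, 0.241, 0.0]
contact_force: [0.4, 0.4, -0.1]
gripper_width: -0.004
grasp_force: 0.0
```

```bash
python3 - <<'E'
from h import *
s=state();print(s["time"],s["tool_pos"])
print(tomove((.5225,-.1725,.09)))
E
```

```text
8.275 [ 0.52944335 -0.13482044  0.14312562]
[-0.0476  0.06    0.1063]
```

Call:
jog_arm(motion="0 -0.047 0.06 0.03 0 0 0; 0 -0.047 0.06 0.07 0 0 0; 0 -0.047 0.06 0.1 0 0 0; 0 -0.047 0.06 0.1 0 0 0; 0 -0.047 0.06 0.1 0 0 0")

```text
time: 8.9
tool_pos: [0.5241, -0.1697, 0.0932]
tool_rot: [0.0, 0.97, 0.242, 0.0]
contact_force: [1.1, 0.8, 0.1]
gripper_width: 0.0
grasp_force: 0.0
```

```bash
python3 - <<'E'
from h import *
s=state();print(s["time"],s["tool_pos"])
print(tomove((.5225,-.1725,.063)))
f=grab_frame("side");i=f["color"][220:360,250:420,::-1];cv2.imwrite("pics/s3.png",cv2.resize(i,None,fx=3,fy=3))
E
```

```text
8.9 [ 0.5241035  -0.16971074  0.09316682]
[-0.0055  0.0034  0.0603]
```

View pics/s3.png

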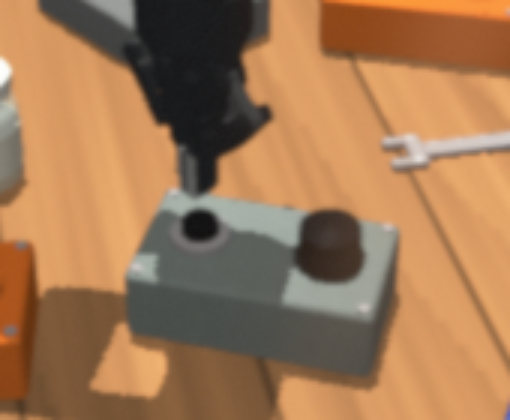

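The fingertip (198,190) is above the start button (200,225), and nothing is near the stop button. I press start.

Call:
jog_arm(motion="0 -0.005 0.003 0.03 0 0 0; 0 -0.005 0.003 0.05 0 0 0; 0 -0.005 0.003 0.064 0 0 0; 0 -0.005 0.003 0.068 0 0 0; 0 -0.005 0.003 0.068 0 0 0")

```text
time: 9.57
tool_pos: [0.5223, -0.1733, 0.0646]
tool_rot: [-0.001, 0.97, 0.242, -0.001]
contact_force: [-17.1, 7.9, 34.5]
gripper_width: 0.0
grasp_force: 17.7
```

Call:
jog_arm(motion="0 0 0 -0.05 0 0 0; 0 0 0 -0.12 0 0 0; 0 0 0 -0.2 0 0 0; 0 0 0 -0.2 0 0 0; 0 0 0 -0.2 0 0 0")

```text
time: 10.2
tool_pos: [0.5215, -0.1728, 0.1576]
tool_rot: [-0.001, 0.97, 0.241, -0.001]
contact_force: [-1.4, 0.1, -1.3]
gripper_width: 0.001
grasp_force: 0.0
```

```bash
python3 - <<'E'
from h import *
s=state();print(s["time"],s["tool_pos"],s["contact_force"])
f=grab_frame("side");cv2.imwrite("pics/s4.png",f["color"][...,::-1])
print(job_done())
E
```

```text
10.2 [ 0.52150931 -0.17282305  0.15756121] [-1.3906496   0.12473043 -1.32725224]
the job is handed in; nothing more can be done
None
```

I pressed stop, switched the mains on and pressed start, in that order, each to its hard stop; the lamp rocker was still on after the mains press, and I handed the job in at about 10 s of the 43 s, with no verdict shown.

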